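# Seat the toy-car chassis in the cam-locked assembly jig

## Task

On the plywood assembly jig, push the lever round with your fingertips until the cam is at its low point, that is, until the lever points straight ahead along the slide's travel, towards the fence end. Only then push the wooden slide forward by its upright tab, all the way home, so that it presses the toy-car chassis squarely up to the fence. Leave the cam at its low point; nothing is to be lifted, the chassis is to be moved only by the slide and not by your fingers, and the other things on the jig and bench stay where they are.

Things in the scene. Friction and masses are not known exactly. Their poses are not given: they have to be found in the camera images.
- jig: the jig, fixed: plywood base 300 (its x) x 220 x 15 mm. Origin at the centre of its underside. Its +x is 'forward', the slide's travel, away from the robot at zero yaw; +y its left. In its frame, mm: wooden fence, inner face x = 135, 70 wide about y = -45, top z = 45; the slide runs along y = -45; cam axis at x = -10, y = 45.
- chassis: loose toy-car chassis, grey with four black wheels, 0.12 kg: body 90 mm long (its x), 40 mm wide, 36 mm high, 69 mm over the wheels. Lies on its belly on the jig between slide and fence, 10 to 24 mm short of the fence, at most slightly askew. Origin at the centre of its underside; seated, it is at x = 90, y = about -45, z = 15 mm in the jig's frame.
- cam (a joint): turn of cam and lever about the vertical, rad, anticlockwise from above. Aluminium disc, radius 34 mm, set 14 mm off its axis towards the lever. 0 = low point faces the follower, lever along the jig's +x; pi/2 = lever to its left. Starts at 1.3 to 2.6: turn it clockwise. Range -0.7 to 2.9, no stop or click at 0. Stays where left; takes 0.35 N m (4.5 N at 80 mm from the axis).
- cam_axis (a point): point on the cam's axis at the lever's mid height, 58 mm above the bench; the same x, y as the hub, an upright 26 mm cylinder reaching z = 68 mm
- lever_end (a point): middle of the lever's outer end face, 95 mm from the cam's axis. The lever is a straight wooden bar 14 mm wide, from 48 to 68 mm above the bench, running radially from the hub. Below it the disc's top is at 32 mm and the slide's side arm at 37 mm: a fingertip at 50 mm passes over both.
- slide (a joint): position of the wooden slide, m, 0 = fully back, grows forward along the jig's +x; starts at 0 to 0.008; 0.040 = fully home at its stop. Friction about 3 N, no spring: stays where left. A follower foot on its side arm is stopped by the cam 10 to 26 mm short of home at the starting angles, by under 1 mm within 0.3 rad of the low point.
- push_face (a point): point on the rear face (facing the jig's -x) of the slide's upright push tab, on its middle line, 60 mm above the bench. The tab is 44 mm wide (jig's y), 10 mm thick, its top 76 mm above the bench; behind it the base lies open, 15 mm high. Moves with the slide.
- gear: loose grey plastic gear, 40 mm across, 9 mm thick, lying on the jig's base in its front left corner; bystander; origin at the centre of its underside
- big_wheel: spare toy wheel, black tyre, 64 mm across, 26 mm thick, lying flat on the bench left of the jig; bystander; origin at the centre of its underside
- bricks: small red and white stack of toy bricks, 64 x 32 x 38 mm, on the bench right of the jig; bystander; origin at the centre of its underside
- motor: grey motor block, 60 x 36 x 34 mm with a short round nose, on the bench right of the jig; bystander; origin at the centre of its underside
- beam: yellow toy beam, 120 x 16 x 16 mm, lying on the bench left of the jig; bystander; origin at the centre of its underside
- mug: white mug, 80 mm across, 90 mm high, to the robot's right; bystander; origin at the centre of its underside
- driver: screwdriver lying on the bench to the robot's left; bystander
There are look-alikes about, which are no part of the job. Leave any orange or red look-alike of the chassis alone.

How it is judged:
On the way, in this order (a step that is already met when the one before it is completed fails the run):
1. the cam is at its low point (within 0.3 rad) while the slide is still back (value of joint cam between -0.3 and 0.3 rad and value of joint slide below 0.016 m), for 0.2 s.
2. the slide is pushed home, cam still at its low point (value of joint cam between -0.3 and 0.3 rad and value of joint slide above 0.037 m), for 0.2 s.
At the end, for the whole second after the job is handed in: The cam is within 0.3 rad of its low point, the slide is within 3 mm of fully home, and the chassis lies flat and at rest, within 3 mm of the fence, within 15 mm of the slide's line and square to within 0.08 rad (all of step 2 and x of chassis in the frame of jig between 0.087 and 0.093 m and y of chassis in the frame of jig between -0.06 and -0.03 m and z of chassis in the frame of jig below 0.018 m and angle between the x axis of chassis and the x axis of jig, either way round below 0.08 rad and angle between chassis's own z axis and vertical below 0.08 rad and linear speed of chassis below 0.02 m/s); the robot touches nothing.
It fails at once if the slide is pushed forward (past 16 mm) while the cam is not at its low point (value of joint slide above 0.016 m and not (value of joint cam between -0.3 and 0.3 rad)).
It fails at once if the chassis is lifted more than 12 mm or tipped (z of chassis in the frame of jig above 0.027 m or angle between chassis's own z axis and vertical above 0.4 rad).
It fails at once if the fingers push the chassis (contact force between the fingers and chassis above 1 N).
It fails at once if another thing on the jig or bench is moved more than 25 mm (distance of any of gear, big_wheel, bricks, motor, beam, mug, driver from where it was at the start of the episode above 0.025 m).
It also fails if it takes over 51 s, if anything falls off the work surface, if the arm or the gripper's body presses on something with over 40 N, if the wrist force passes 120 N, or if a joint passes its speed limit or range.

## Robot

A 6-joint arm with a two-finger parallel gripper is mounted at the origin on the work surface. World frame = base frame: x ahead of the robot, y to its left, z up, the work surface at z = 0. Lengths are in m, angles in rad, forces in N, time in s.
With the tool pointing down it reaches from about 0.225 to 0.725 m from the base axis. Payload 3.1 kg.
Tool frame: the origin (TCP) lies where the fingers leave the gripper's body, on its centre line; the fingertips stand 73 mm ahead of it and the grasp point (between the pads) lies 54 mm ahead of it; z points along the fingers, y is the line along which they close (so a half turn about z gives the same grasp; the last joint's range is limited). The gripper opens to 85 mm and grips with 20 to 120 N. Pads are 22 mm wide; open, the fingers measure 114 mm over their backs; the gripper's body (76 mm by 85 mm) begins 54 mm behind the grasp point. The pads swing forward as they close: fully open they stand 13 mm farther back than shut.
Start: joints at [1.209, 0.048, 0.099, 1.622, 0, 1.443], TCP at [0.122, 0.511, 0.304] pointing down, gripper open.
Joint ranges: [-2.91, 2.91], [-0.99, 1.94], [-1.21, 1.42], [-2.12, 2.29], [-1.49, 1.47], [-3.14, 3.14]. Speed limits (rad/s): [2.79, 2.79, 3.14, 3.14, 3.14, 3.14].

## Interface

Orientations are given as a unit quaternion [w, x, y, z].
In Python, from plant import robot gives the robot as it stands. The module is installed in compiled form; this text tells all that it offers. Calls block until the motion is done:
- robot.movep(position, orientation): joint-space move of the TCP to a pose.
- robot.line_to(position, ori=None, v=0.15): straight line of the TCP; ori=None keeps the orientation; v is the mean speed in m/s.
- robot.set_joints(angles): joint-space move.
- robot.move_gripper(opening, newtons=None): opening from 0.0 (shut) to 1.0 (fully open); newtons is the grip in N (None keeps the last); returns when the fingers have stopped.
- robot.wait(seconds).
- robot.ik(position, orientation): joint angles nearest the present ones, or None.
- robot.read_camera(name): name is "scene" or "top"; returns (picture, depth): 400x640x3 uint8, red, green, blue; 400x640 float32, m along the optical axis (not along the pixel's ray), 0 where there is no reading.
- robot.camera_model(name): a dict with "fx", "fy", "cx", "cy" (pixels), "rvec" (rotation vector, rad) and "tvec" (3), from world to camera coordinates, as OpenCV has them. Camera axes: x right, y down, z forward; pixel columns grow to the right and rows downward; lengths in m; the calibration is good to about 2 mm. A picture is of the moment at which its call begins. camera_model takes no time and is no camera call.
A pose or a line that the arm cannot do raises robot.IKError and nothing moves.
- robot.finish_job(): hands the job in; it is judged then, once.
Readings, each from a call of its own:
- robot.current_t(): time.
- robot.current_q(): joint angles.
- robot.current_qvel(): joint speeds.
- robot.current_effort(): joint torques, N m.
- robot.current_eef_pos(): TCP position.
- robot.current_orientation(): TCP orientation.
- robot.current_force(): force on the tool from outside, world axes, zero at the start.
- robot.current_moment(): the same for the moment, N m.
- robot.current_width(): opening from 0.0 (shut) to 1.0 (fully open).
- robot.current_grip_force(): force on a finger pad.
Only numpy, scipy, OpenCV 4.12 (cv2) and the standard library are available. Lean on these libraries where they do the work, as an engineer would, in place of code of your own. Each camera call takes 0.05 s, during which the arm holds its last target. There are 200 camera calls.

## Working session

There is one attempt and no reset: what is moved stays moved. The work goes in short steps, each a Python script; the robot and the scene stay as the last script left them, time stands still between calls to the robot, and variables do not carry over. Pictures are saved under pics/ and viewed, at most 10 in all, crops included, and the job is handed in when it is done.

```bash
mkdir -p pics; cat > h.py <<'E'
import numpy as np, cv2
from plant import robot
def cam(n):
    m=robot.camera_model(n); K=np.array([[m['fx'],0,m['cx']],[0,m['fy'],m['cy']],[0,0,1]])
    return K,cv2.Rodrigues(np.array(m['rvec'],float))[0],np.array(m['tvec'],float).ravel()
def ray(n,px,z):
    K,R,t=cam(n); px=np.atleast_2d(np.array(px,float))
    d=(R.T@np.linalg.inv(K)@np.c_[px,np.ones(len(px))].T).T; c=-R.T@t
    return c+d*((z-c[2])/d[:,2])[:,None]
def proj(n,P):
    K,R,t=cam(n); p=(K@(R@np.atleast_2d(P).T+t[:,None])).T; return p[:,:2]/p[:,2:]
def cloud(n,dep):
    K,R,t=cam(n); v,u=np.mgrid[:400,:640]; p=np.stack([(u-K[0,2])/K[0,0]*dep,(v-K[1,2])/K[1,1]*dep,dep],-1)
    return (p-t)@R
def save(f,rgb): cv2.imwrite('pics/'+f,rgb[...,::-1])
E
python3 - <<'E'
from h import *
for n in('top','scene'):
    r,d=robot.read_camera(n); save(n+'0.png',r); np.savez(n+'0.npz',r=r,d=d)
    K,R,t=cam(n); print(n,-R.T@t,K[0,0],(d>0).mean())
print(robot.current_t())
E
```

```text
top [0.45650667 0.0038981  1.68593469] 500.9967476079292 0.995859375
scene [1.07166709 0.74214023 0.97470891] 439.7615220421943 0.99609375
0.1
```

View pics/top0.png

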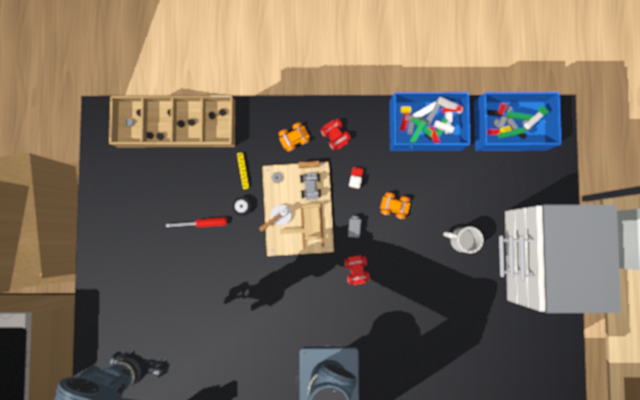

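View pics/scene0.png

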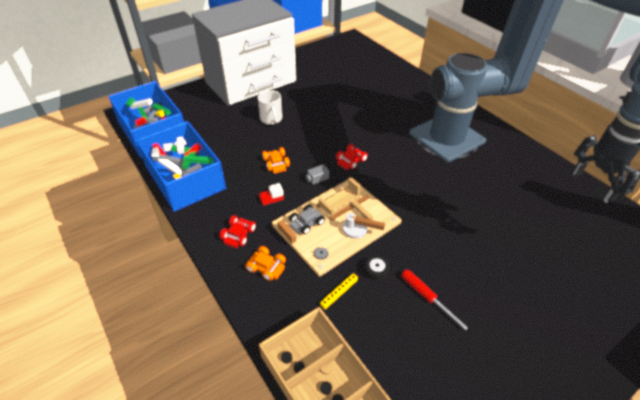

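Top view: the jig is at about (298,208). The grey chassis is on it at (311,184), the lever runs from about (283,214) to (263,228), and the push tab is near (312,237). Chassis look-alikes are orange at (294,137) and (396,205), and red at (336,133) and (357,269). I choose the grey one on the jig. Next I'll check that in a close crop and fit the base.

```bash
python3 - <<'E'
from h import *
D=np.load('top0.npz'); r,d=D['r'],D['d']
P=cloud('top',d)
hsv=cv2.cvtColor(r,cv2.COLOR_RGB2HSV)
roi=np.zeros((400,640),bool); roi[150:265,250:345]=1
m=roi&(hsv[...,2]>110)&(hsv[...,0]>8)&(hsv[...,0]<28)&(hsv[...,1]>50)
c=max(cv2.findContours(m.astype(np.uint8),cv2.RETR_EXTERNAL,cv2.CHAIN_APPROX_NONE)[0],key=cv2.contourArea)
w=ray('top',c[:,0],0.015)[:,:2].astype(np.float32)
print(cv2.minAreaRect(w*1000)); print(cv2.minAreaRect(c))
np.set_printoptions(linewidth=250,precision=0,suppress=True)
print((P[160:258:3,260:340:3,2]*1000).round().astype(int))
a=cv2.resize(r[150:265,245:350],None,fx=5,fy=5,interpolation=cv2.INTER_CUBIC)
save('crop_top.png',a)
D=np.load('scene0.npz')
save('crop_scene.png',cv2.resize(D['r'][165:285,265:410],None,fx=5,fy=5,interpolation=cv2.INTER_CUBIC))
E
```

```text
((557.2559814453125, 115.25010681152344), (310.5241394042969, 245.23281860351562), 3.2136552333831787)
((294.6413879394531, 208.40345764160156), (92.72207641601562, 73.57869720458984), 86.633544921875)
[[  -4   -6    0   -8    5    3    0    1   -5    5    4   -3   -4   -4   -4   -9   -4    4    1   -4    4    0   -4    3   -2   -7   -1]
 [   3    2   11   -2    6    2   -4    5   -4   -1    2    1   -3   41   44   46   46   47   42   36    9    8   16   -4   -2    6   -8]
 [  -3   -6   -1   13   13   11   12   15   12   14   15   18   11   43   46   44   48   46   51   45   13   14   14   -1   -1   -4   -4]
 [   1    9   12   15   10   12   21   18   14   17   12   13   20   13   16   10   15   19   17   18   10    7    7    5    1   -2   -5]
 [  -1    1   21   19   12   21   27   18   18   14   19    9   10   17   11   14   12    6   13   11   11   11    9    1   -6   -4    0]
 [  -4   -2    9   11   10   19   24   15   17   19   12   11   12    7   44   27   28   26   28   53   42   16   11    0   -4   -6   -8]
 [   0   -7   13    8   13   24   19   16   11   12   16   15   14   1
[... 2956 characters left out ...]
 -1   -4]
 [  -4    1   -9   14   16   12   20   12   20    9   18    7   17   22   13   23    9    8    8   15   20   22    8    9   17   -9   -3]
 [  -2    1    3   10   15   23   15   11   16   10   14   17   18   17    6   19   17   15   12   17   18   22   16   15    8    3   -6]
 [  -8   -1   -1   18   17   16   17   17   19   15   12   13   17   13   14   14   16   16    7   16   16   13   12   17   19    1   -5]
 [  -2   -2   -6   19   10   10    5   19   16   18    9   13   13   15   20   13    7   -7   -1    1   -5    3   -4   -2    2   -2    0]
 [   1  -11    2   -6    4   -8   -6    0    2   -1    1   -2    0   -3   -2    2   -5   -2   -6    1   -4   -3   -2  -10  -12   -5    2]]
```

View pics/crop_top.png

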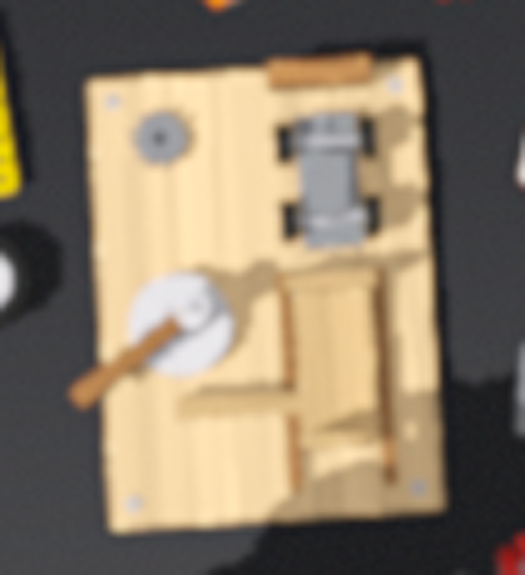

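View pics/crop_scene.png

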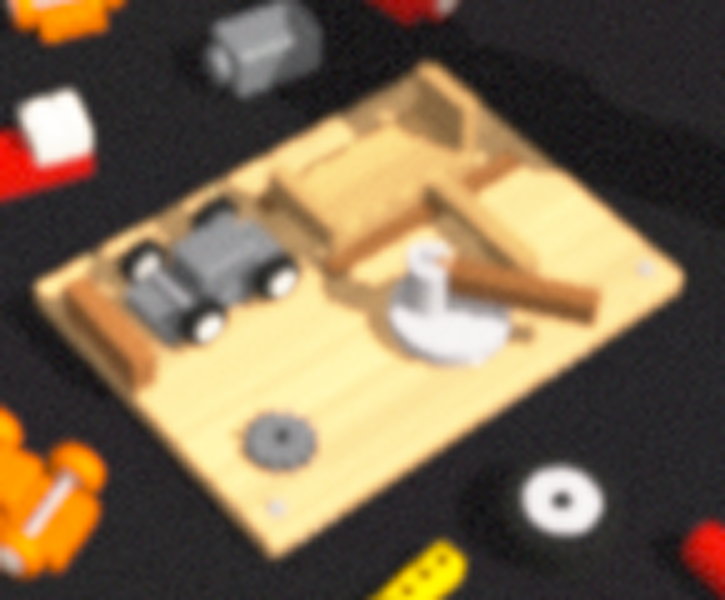

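The crops confirm it: the grey chassis with black wheels sits between slide and fence. In crop_top pixels, the base corners are (86,80), (418,57), (446,510) and (112,533), the hub is at (193,303), and the lever end is at (83,393). The lever points back-left. Next: the jig pose, plus an IK check of the planned path.

```bash
cat > plan.py <<'E'
from h import *
from scipy.spatial.transform import Rotation as Ro
def cp(p): return (np.array(p,float)+.5)/5-.5+[245,150]
W=ray('top',cp([(86,80),(418,57),(446,510),(112,533)]),.015)[:,:2]
J=np.array([(150,110),(150,-110),(-150,-110),(-150,110)])/1e3
c=W.mean(0); H=W-c; yaw=np.arctan2((J[:,0]*H[:,1]-J[:,1]*H[:,0]).sum(),(J*H).sum())
Rj=np.array([[np.cos(yaw),-np.sin(yaw)],[np.sin(yaw),np.cos(yaw)]])
j2w=lambda p: c+Rj@np.array(p)
w2j=lambda p: (np.array(p)[...,:2]-c)@Rj
def ori(a):
    a+=yaw; R=np.array([[np.cos(a),np.sin(a),0],[np.sin(a),-np.cos(a),0],[0,0,-1.]]).T
    R=np.c_[[np.cos(a),np.sin(a),0],[np.sin(a),-np.cos(a),0],[0,0,-1]]
    x,y,z,w=Ro.from_matrix(R).as_quat(); return [w,x,y,z]
AX=np.array([-.010,.045])
TIP=.073
def levpose(th,gap,r=.072,ztip=.051,flip=0):
    p=AX+r*np.array([np.cos(th),np.sin(th)])+(.018+gap)*np.array([-np.sin(th),np.cos(th)])
    return [*j2w(p),ztip+TIP], ori(th-np.pi/2+flip)
E
python3 - <<'E'
from plan import *
np.set_printoptions(precision=4,suppress=True)
print('c',c,'yaw',yaw,'resid mm',(J@Rj.T+c-W)*1e3)
print('hub j',w2j(ray('top',cp((193,303)),.068)),'end',w2j(ray('top',cp((83,393)),.065)))
print('scene hub',w2j(ray('scene',[265+430/5,165+247/5],.068)))
print('scene lever end',w2j(ray('scene',[265+590/5,165+300/5],.062)))
hub=w2j(ray('top',cp((193,303)),.068))[0]; e=w2j(ray('top',cp((83,393)),.066))[0]-AX
print('th',np.arctan2(e[1],e[0]),np.hypot(*e))
d=np.load('top0.npz')['d'];P=cloud('top',d);m=(P[...,2]>.065)&(P[...,2]<.09)
u=w2j(P[m]); k=(abs(u[:,1]+.045)<.03)&(u[:,0]<-.04)&(u[:,0]>-.15); print('tab',u[k].mean(0),u[k].min(0),u[k].max(0),k.sum())
for f in(0,np.pi):
    for th in(2.2,1.6,.8,0): print(f,th,robot.ik(*levpose(th,0.01,flip=f)))
    print(robot.ik([*j2w([-.12,-.045]),.12],ori(f)))
E
```

```text
c [0.5565 0.1053] yaw 0.06329526440935336 resid mm [[-1.3711 -1.6388]
 [-2.5293  1.9968]
 [ 1.5155  0.9777]
 [ 2.3849 -1.3357]]
hub j [[-0.0064  0.0441]] end [[-0.0597  0.1189]]
scene hub [[-0.0166  0.0368]]
scene lever end [[-0.0634  0.1152]]
th 2.1643147637094895 0.08893791982899338
tab [-0.1021 -0.045 ] [-0.1067 -0.0661] [-0.0976 -0.0241] 42
0 2.2 [ 0.2433  0.0522 -0.2564  1.2623  0.      2.6924]
0 1.6 [ 0.2847  0.1602 -0.1392  1.2714  0.     -2.9494]
0 0.8 [ 0.263   0.3038  0.0306  1.2976  0.     -2.1711]
0 0 [ 0.1837  0.3779  0.1241  1.3171  0.     -1.4504]
[-0.0321 -0.1263 -0.4378  1.2593  0.      3.0462]
3.141592653589793 2.2 [ 0.2433  0.0522 -0.2564  1.2623  0.     -0.4492]
3.141592653589793 1.6 [ 0.2847  0.1602 -0.1392  1.2714  0.      0.1922]
3.141592653589793 0.8 [0.263  0.3038 0.0306 1.2976 0.     0.9705]
3.141592653589793 0 [0.1837 0.3779 0.1241 1.3171 0.     1.6912]
[-0.0321 -0.1263 -0.4378  1.2593  0.     -0.0954]
```

```bash
python3 - <<'E'
from plan import *
pi=np.pi
robot.move_gripper(0.0)
p,o=levpose(2.17,.016,flip=pi)
robot.movep([p[0],p[1],.24],o); print('t',robot.current_t(),robot.current_width())
robot.line_to(p,v=.12); print('down',robot.current_force())
for th in np.linspace(2.17,0.0,13):
    p,o=levpose(th,0.,flip=pi); robot.line_to(p,o,v=.08)
    f=np.array(robot.current_force()); print(round(th,2),f.round(1))
    if np.linalg.norm(f)>35: print('STOP'); break
print('t',robot.current_t())
r,d=robot.read_camera('scene'); save('s1.png',cv2.resize(r[145:285,255:410],None,fx=4,fy=4,interpolation=cv2.INTER_CUBIC))
E
```

```text
t 2.625 0.00045045927929509227
down [0.08603192 0.38625842 0.24487938]
2.17 [-0.1 -0.3 -0.3]
1.99 [-1.8 -1.6  1.3]
1.81 [-0.3 -1.4 -0.6]
1.63 [-1.9  0.1 -0.6]
1.45 [-0.6 -1.3 -0.8]
1.27 [-1.5 -0.4 -1.6]
1.08 [-0.6  2.  -0.2]
0.9 [-1.3  3.1 -0.8]
0.72 [-0.3  2.  -0.3]
0.54 [-0.1  2.6  1.1]
0.36 [-0.4  1.2  1.5]
0.18 [ 0.3  1.7 -0.1]
0.0 [0.8 2.1 0.6]
t 8.0917
```

View pics/s1.png

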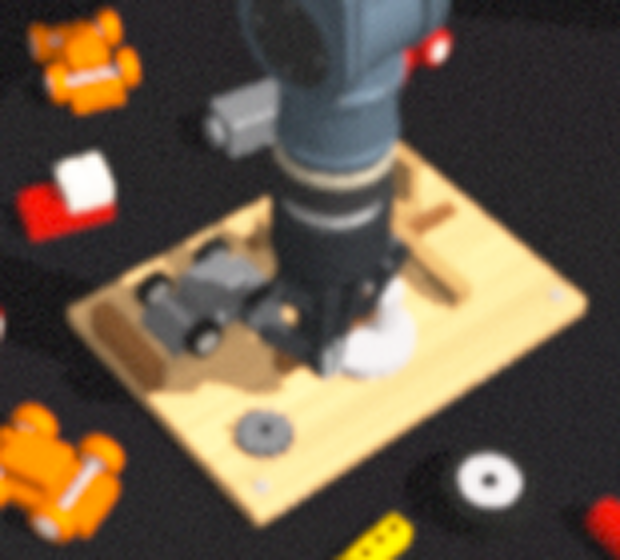

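The picture shows the gripper over the lever, which now points forward, with its end near (290,355). I'll back off, move up behind the tab and check both views.

```bash
python3 - <<'E'
from plan import *
pi=np.pi
p,o=levpose(0,.025,flip=pi); robot.line_to(p,v=.1)
robot.line_to([p[0],p[1],.2],v=.2)
robot.movep([*j2w([-.20,-.045]),.2],ori(pi))
r,d=robot.read_camera('top'); np.savez('top1.npz',r=r,d=d)
save('t2.png',cv2.resize(r[150:265,245:350],None,fx=5,fy=5,interpolation=cv2.INTER_CUBIC))
r,d=robot.read_camera('scene'); save('s2.png',cv2.resize(r[145:285,255:410],None,fx=4,fy=4,interpolation=cv2.INTER_CUBIC))
print(robot.current_t(),robot.current_force())
E
```

```text
10.7833 [-0.11307383 -0.43893747  0.1704084 ]
```

View pics/t2.png

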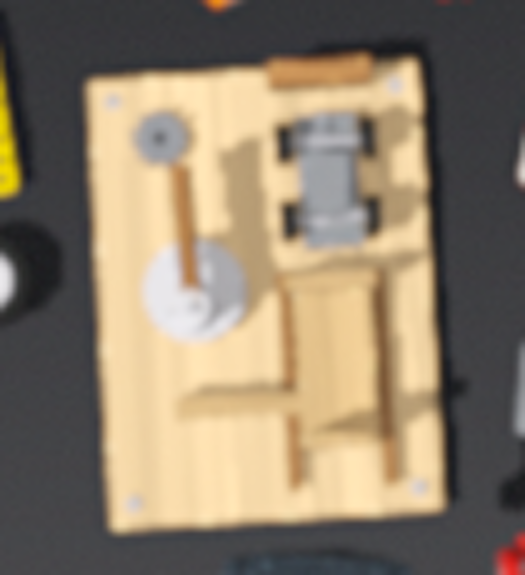

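View pics/s2.png

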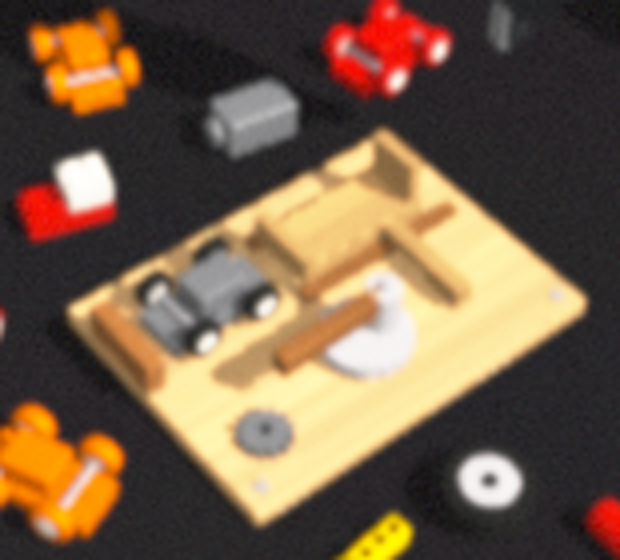

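The lever now points along the jig's +x to within about 0.05 rad (hub (193,303) to end (180,168) in the top crop), and the slide hasn't moved. Next I push the tab, watching the force.

```bash
python3 - <<'E'
from plan import *
pi=np.pi; z=.048+TIP; y=-.045; o=ori(pi); fx=lambda:-(np.array(robot.current_force())[:2]@Rj)[0]
robot.movep([*j2w([-.142,y]),.2],o); robot.line_to([*j2w([-.142,y]),z],v=.15)
print('down',robot.current_force())
x=-.142; log=[]
while x<-.060:
    x+=.004 if x<-.088 else .001
    robot.line_to([*j2w([x,y]),z],o,v=.04); f=fx(); log.append((round(x,3),round(f,1)))
    if f>20: break
print(log,'t',robot.current_t())
robot.wait(.3)
robot.line_to([*j2w([x-.03,y]),z],v=.1); robot.line_to([*j2w([x-.05,y]),.2],v=.2)
robot.movep([*j2w([-.22,y]),.2],o)
r,d=robot.read_camera('top'); np.savez('top2.npz',r=r,d=d)
save('t3.png',cv2.resize(r[150:265,245:350],None,fx=5,fy=5,interpolation=cv2.INTER_CUBIC))
P=cloud('top',d);m=(P[...,2]>.065)&(P[...,2]<.09)
u=w2j(P[m]); k=(abs(u[:,1]+.045)<.03)&(u[:,0]<-.03)&(u[:,0]>-.13); print('tab',u[k].mean(0),k.sum())
r,d=robot.read_camera('scene'); save('s3.png',cv2.resize(r[145:285,255:410],None,fx=4,fy=4,interpolation=cv2.INTER_CUBIC))
print(robot.current_t())
E
```

```text
down [ 0.04478262 -0.03405278  0.36293322]
[(-0.138, np.float64(-0.0)), (-0.134, np.float64(-0.3)), (-0.13, np.float64(-0.1)), (-0.126, np.float64(-0.1)), (-0.122, np.float64(-0.5)), (-0.118, np.float64(-0.1)), (-0.114, np.float64(0.5)), (-0.11, np.float64(2.3)), (-0.106, np.float64(1.1)), (-0.102, np.float64(1.1)), (-0.098, np.float64(0.4)), (-0.094, np.float64(1.8)), (-0.09, np.float64(1.6)), (-0.086, np.float64(1.9)), (-0.085, np.float64(3.0)), (-0.084, np.float64(4.5)), (-0.083, np.float64(3.2)), (-0.082, np.float64(3.7)), (-0.081, np.float64(4.0)), (-0.08, np.float64(5.3)), (-0.079, np.float64(7.2)), (-0.078, np.float64(10.6)), (-0.077, np.float64(11.6)), (-0.076, np.float64(14.4)), (-0.075, np.float64(16.8)), (-0.074, np.float64(19.9)), (-0.073, np.float64(22.1))] t 18.55
tab [-0.0665145  -0.04490418] 42
20.4333
```

View pics/t3.png

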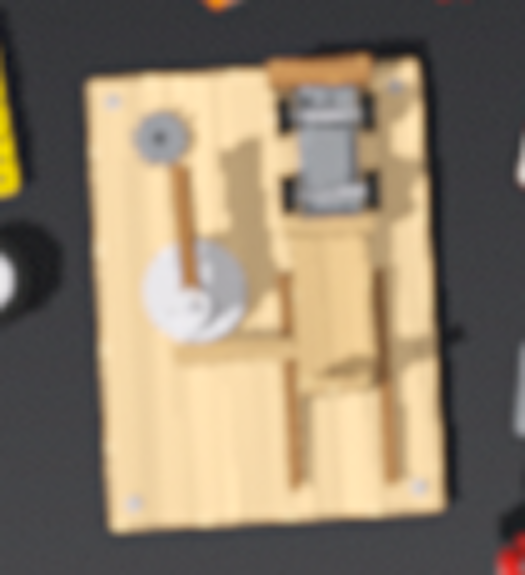

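View pics/s3.png

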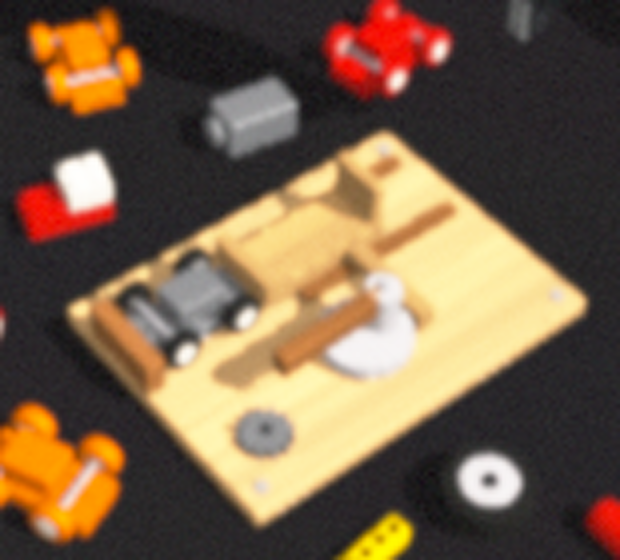

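The slide moved 36 mm and met a hard stop. The chassis sits square between the slide and the fence, the lever is still forward and the bystanders haven't moved. One firmer push will confirm it's fully home before I hand in.

```bash
python3 - <<'E'
from plan import *
pi=np.pi; z=.048+TIP; y=-.045; o=ori(pi); fx=lambda:-(np.array(robot.current_force())[:2]@Rj)[0]
robot.movep([*j2w([-.115,y]),.2],o); robot.line_to([*j2w([-.115,y]),z],v=.15)
x=-.115; log=[]
while x<-.060:
    x+=.004 if x<-.088 else .001
    robot.line_to([*j2w([x,y]),z],o,v=.04); f=fx(); log.append((round(x,3),float(round(f,1)),float(w2j(robot.current_eef_pos())[0].round(4))))
    if f>34: break
print(log); robot.wait(.3)
robot.line_to([*j2w([x-.04,y]),z],v=.1); robot.line_to([*j2w([x-.05,y]),.2],v=.2)
robot.movep([*j2w([-.22,y]),.2],o)
r,d=robot.read_camera('top')
P=cloud('top',d);m=(P[...,2]>.065)&(P[...,2]<.09)
u=w2j(P[m]); k=(abs(u[:,1]+.045)<.03)&(u[:,0]<-.03)&(u[:,0]>-.13); print('tab',u[k].mean(0),k.sum())
a=np.load('top2.npz')['r']; print('diff',cv2.absdiff(a,r)[160:240,255:340].max(),robot.current_t())
E
```

```text
[(-0.111, -0.4, -0.1098), (-0.107, -0.6, -0.1066), (-0.103, -0.5, -0.1028), (-0.099, -1.0, -0.0988), (-0.095, 0.0, -0.0948), (-0.091, -0.2, -0.0908), (-0.087, -0.1, -0.0868), (-0.086, -0.1, -0.086), (-0.085, 1.0, -0.085), (-0.084, -0.3, -0.0839), (-0.083, 0.4, -0.0829), (-0.082, 1.5, -0.0819), (-0.081, 0.3, -0.081), (-0.08, 2.2, -0.0805), (-0.079, 5.5, -0.0804), (-0.078, 7.7, -0.0802), (-0.077, 10.3, -0.0801), (-0.076, 12.5, -0.0799), (-0.075, 14.4, -0.0798), (-0.074, 16.5, -0.0797), (-0.073, 19.5, -0.0795), (-0.072, 21.5, -0.0794), (-0.071, 25.8, -0.0793), (-0.07, 27.1, -0.0791), (-0.069, 28.5, -0.079), (-0.068, 30.2, -0.0789), (-0.067, 32.9, -0.0787), (-0.066, 36.6, -0.0786)]
tab [-0.06640029 -0.04538437] 43
diff 9 30.5583
```

The slide didn't move under 36 N, so it is home.

```bash
python3 -c "
from plant import robot
print(robot.finish_job())"
```

```text
the job is handed in; nothing more can be done
None
```

The job is handed in: the lever points forward with the cam at its low point, the slide is home against its stop, and the chassis looks square against the fence with the other things where they were; the hand-in returned no verdict.

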